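# Hook the kidney dish out from under the wire shelf

### The job

The steel kidney dish has been pushed in under the low wire shelf, where no gripper can get at it. Take the two-pronged pull hook, lower its prongs into the dish behind the near rim, and drag the dish out until all of it stands on the worktop in front of the shelf; then lift the hook out and stand it on the worktop on its flat handle base, clear of the dish. Touch the dish with the hook only, keep it flat on the worktop, and do not disturb the things on the shelf or around it.

Things in the scene. Friction and masses are not known exactly. Their poses are not given: they have to be found in the camera images.
- hook: Pull hook, 210 mm long, 0.2 kg. Grey block handle 84 mm long (x), 28 wide, 50 high; an 8 mm steel rod leaves its +x end 41.5 mm up (rod underside 37.5, top 45.5) and ends in a crossbar with two prongs. Origin: centre of the handle's underside; x along the rod to the prongs, z up. Starts standing on base and prongs, prongs to the robot's left. Centre of mass 15 mm from the origin towards them.
- hook_tip (a point): Point midway between the lower ends of the hook's two prongs, 165 mm along the hook's +x axis from its origin, at the level of its base; axes as the hook's. The prongs are 8 mm thick, 40 mm apart (centres, along y), and point straight down from the rod to base level.
- dish: Open steel kidney dish, 104 mm (x) by 200 (y), 33 high, 0.19 kg, loose. Origin: centre of its underside; z up. Its nearly straight -x side is the near side, facing the shelf's front: wall's outer face 52 mm, inner face 41 mm from the origin at mid-side. Inside floor 4 to 6 mm above its underside; the inside is free for x = -41 to +34 mm, within 45 mm of the middle in y.
- dish_back (a point): Middle of the dish's bulging far rim (the +x side, 52 mm from its origin, 33 mm up).
- dish_left (a point): The dish's end at its +y side (100 mm from the origin in y, 26 mm to -x, 33 mm up).
- dish_right (a point): The dish's end at its -y side (100 mm from the origin in y, 26 mm to -x, 33 mm up).
- shelf: Low shelf of steel wire, fixed, 190 mm deep (x), 280 wide (y); grid top at 137 to 145 mm height, 130 mm clear below, 30 mm rail along the far side. Four 8 mm corner legs with 14 mm feet at x = +-91, y = +-136 mm; all sides open below. Origin: centre of its footprint on the worktop; x from front to far side, z up. Its front (-x) faces the robot's right and a little towards it.
- shelf_front (a point): Middle of the shelf's front edge, at worktop level, 95 mm from the shelf's origin to -x; axes as the shelf's. Between the shelf and 0.34 m to the robot's right, the strip of worktop from 0.44 to 0.56 m ahead of the robot, before the sink, is flat and free but for the hook.
- strip_box: Blue lidded box, 78x112x55 mm, loose on the shelf's top; not to be disturbed. Origin: centre of its underside.
- tape_roll: Roll of tape, 103 mm across, 25 mm high, loose on the shelf's top; not to be disturbed. Origin: centre of its underside.
- lens_pot: Black round pot, 66 mm across, 33 mm high, loose on the worktop to the right of the sink; not to be disturbed. Origin: centre of its underside.
- lens_case: Flat white case with two round caps, 36x72x18 mm, loose on the worktop at the right; not to be disturbed. Origin: centre of its underside.

How it is judged:
By the outcome, as a careful person would: the job done as asked, in the order asked, and still so for the second after the job is handed in, with the robot touching nothing.
It also fails if it takes over 46 s, if anything falls off the work surface, if the arm or the gripper's body presses on something with over 40 N, if the wrist force passes 120 N, or if a joint passes its speed limit or range.

### The arm

A 6-joint arm with a two-finger parallel gripper is mounted at the origin on a cart in front of the work surface, level with it; the furniture and walls round the work are solid. World frame = base frame: x ahead of the robot, y to its left, z up, the work surface at z = 0. Lengths are in m, angles in degrees, forces in N, time in s.
With the tool pointing down it reaches from about 0.25 to 0.725 m from the base axis. Payload 9.7 kg.
Tool frame: the origin (TCP) lies at the very end of the fingers, on their centre line; the grasp point (between the pads) lies 19 mm behind it; y points along the fingers, x is the direction in which the jaws open and shut, and the axes are right-handed (so a half turn about y gives the same grasp; the last joint's range is limited). The gripper opens to 85 mm and grips with 20 to 120 N. Pads are 22 mm wide; open, the fingers measure 114 mm over their backs; the gripper's body (76 mm by 85 mm) begins 54 mm behind the grasp point. The pads swing forward as they close: fully open they stand 13 mm farther back than shut.
Start: joints at [66.75, 4.979, 10.078, 95.1, 0, 90], TCP at [0.217, 0.505, 0.231] pointing down, gripper open.
Joint ranges: [-179.16, 179.16], [-48.56, 103.87], [-65.8, 70.77], [-126.05, 130.52], [-82.76, 87.17], [-180, 180]. Speed limits (degrees/s): [127.2, 127.2, 147.25, 180, 180, 180].

### API

Orientations are given as [roll, pitch, yaw] about the fixed x, y, z axes, in that order (R = Rz(yaw) Ry(pitch) Rx(roll)).
In Python, from workcell import bot gives the robot as it stands.
- The arm moves only by the shell command python3 -m jog 'ROWS' [FORCE]. ROWS is JSON, a list of rows, each a list of 7 numbers: the closure, from 0 (fully open) to 1 (shut), then the shift along the world's x, y, z in units of 25 mm (1.0 is 25 mm), then the turn, a rotation vector about the world's x, y, z in units of 5 degrees (1.0 is 5 degrees). A call has 1 to 5 rows; each row is the pose to reach, as a shift and turn from the pose commanded when the call began; what a row does not reach only later rows make up. A row lasts 1/10 s, in which the tool goes at most 50 mm and 8.59 degrees, less where a joint would pass 70% of its speed; a pose out of reach is approached as far as the arm can. A call with a gripper value outside its range is refused whole. The fingers move at their own pace and stop on an object; FORCE is the grip in N (left out, the last holds). Time passes only in rows, so rows that repeat a pose let the fingers close. It gives the time, the measured TCP pose, the force and the opening at its end, in the units of the state.
- bot.get_obs(): the state, without advancing time (a new reading comes with each control period).
- bot.camera(name): name is "scene" or "top"; returns (picture, depth): 480x640x3 uint8, red, green, blue; 480x640 float32, m along the optical axis (not along the pixel's ray), 0 where there is no reading.
- bot.camera_model(name): a dict with "fx", "fy", "cx", "cy" (pixels), "rvec" (rotation vector, rad) and "tvec" (3), from world to camera coordinates, as OpenCV has them. Camera axes: x right, y down, z forward; pixel columns grow to the right and rows downward; lengths in m; the calibration is good to about 2 mm. A picture is of the moment at which its call begins. camera_model takes no time and is no camera call.
- bot.job_done(): hands the job in, once; it reports no verdict.
Trained networks look in the newest picture that a camera, given by its name, has taken for a name from the list of things; names that differ only in an ending like _2 or _b are one class to them, and where a whole thing is asked for, a point or a joint stands for the part that bears it (a point fixed in the world has none). Each returns a list of dicts, best first, with "conf" (0 to 1); they miss things now and then, are a little off and sometimes report something else, mostly with a low value. They report only what shows in the picture. A call takes as long as a camera call.
- bot.regions_of(camera, label): "pixels" (480x640 bool, what is visible of it) and "point" ([row, column] in pixels, amid what is visible of it).
The state is a dict: "time": time; "q": joint angles; "qd": joint speeds; "joint_efforts": joint torques, N m; "ee_pos": TCP position; "tcp_rot": TCP orientation; "wrist_force": force on the tool from outside, world axes, zero at the start; "torque": the same for the moment, N m; "opening": finger opening in m.
Only numpy, scipy, OpenCV 4.12 (cv2) and the standard library are available. Lean on these libraries where they do the work, as an engineer would, in place of code of your own. Each camera call takes 0.05 s, during which the arm holds its last target. There are 200 camera calls.

## Working session

There is one attempt and no reset: what is moved stays moved. The work goes in short steps, Python scripts to look and compute and a shell command to move; the robot and the scene stay as the last step left them, time stands still between calls to the robot, and variables do not carry over. Pictures are saved under pics/ and viewed, about 8 in all and at most 12, crops included, and the job is handed in when it is done.

```bash
mkdir -p pics; cat > h.py <<'E'
import numpy as np, cv2
from workcell import bot
def cam(n):
    p,d=bot.camera(n); m=bot.camera_model(n)
    R=cv2.Rodrigues(np.array(m["rvec"],float))[0]; t=np.array(m["tvec"],float).ravel()
    return p,d,m,R,t
def cloud(c):
    p,d,m,R,t=c; v,u=np.mgrid[:480,:640]
    P=np.stack([(u-m["cx"])/m["fx"]*d,(v-m["cy"])/m["fy"]*d,d],-1)
    W=(P-t)@R; W[d<=0]=np.nan
    return W
def proj(c,X):
    m,R,t=c[2:]; q=np.atleast_2d(X)@R.T+t
    return np.c_[q[:,0]/q[:,2]*m["fx"]+m["cx"],q[:,1]/q[:,2]*m["fy"]+m["cy"]]
def save(n,p): cv2.imwrite("pics/"+n,p[:,:,::-1])
E
python3 - <<'E'
from h import *
o=bot.get_obs(); print({k:np.round(o[k],3) for k in("time","ee_pos","tcp_rot","opening","q")})
ims=[]
for n in("scene","top"):
    c=cam(n); W=cloud(c); save(n+"0.png",c[0]); np.savez(n+"0.npz",W=W,p=c[0])
    print(n,"campos",np.round(-c[3].T@c[4],3))
    for l in("hook","dish","shelf","strip_box","tape_roll","lens_pot"):
        for r in bot.regions_of(n,l)[:2]:
            w=W[r["pixels"]]; w=w[~np.isnan(w[:,0])]
            print(n,l,round(r["conf"],2),np.round(r["point"]),r["pixels"].sum(),np.round(np.percentile(w,[2,50,98],axis=0),3).tolist() if len(w) else None)
            np.save(f"{n}_{l}.npy",r["pixels"]) if r["conf"]>.5 else 0
E
```

```text
{'time': np.float64(0.0), 'ee_pos': array([0.217, 0.505, 0.231]), 'tcp_rot': array([-8.9999e+01,  7.7000e-02,  6.6751e+01]), 'opening': np.float64(0.085), 'q': array([6.6749e+01, 5.0110e+00, 1.0033e+01, 9.5099e+01, 1.0000e-03,
       8.9998e+01])}
scene campos [ 0.425 -0.706  1.257]
scene hook 0.93 [337. 309.] 396 [[0.471, -0.334, 0.003], [0.488, -0.279, 0.05], [0.513, -0.129, 0.055]]
scene hook 0.35 [144. 280.] 921 [[0.5, 0.28, 0.152], [0.554, 0.301, 0.2], [0.608, 0.36, 0.206]]
scene dish 0.91 [185. 309.] 1105 [[0.535, 0.201, -0.002], [0.624, 0.269, 0.011], [0.713, 0.323, 0.145]]
scene shelf 0.89 [157. 306.] 796 [[0.466, 0.173, -0.002], [0.656, 0.31, 0.143], [0.796, 0.528, 0.176]]
scene strip_box 0.93 [143. 283.] 999 [[0.501, 0.28, 0.003], [0.554, 0.303, 0.2], [0.617, 0.424, 0.206]]
scene tape_roll 0.89 [152. 318.] 534 [[0.636, 0.242, 0.003], [0.684, 0.289, 0.168], [0.732, 0.457, 0.176]]
scene lens_pot 0.84 [332. 382.] 482 [[0.659, -0.354, 0.001], [0.687, -0.325, 0.033], [0.721, -0.292, 0.039]]
scene lens_pot 0.6 [184. 305.] 1031 [[0.537, 0.203, -0.002], [0.622, 0.27, 0.01], [0.711,
[... 379 characters left out ...]
 671 [[0.633, 0.244, 0.145], [0.677, 0.29, 0.166], [0.728, 0.337, 0.173]]
top shelf 0.78 [230. 219.] 669 [[0.463, 0.175, 0.001], [0.507, 0.305, 0.143], [0.77, 0.452, 0.174]]
top strip_box 0.95 [205. 187.] 1615 [[0.496, 0.282, 0.004], [0.545, 0.311, 0.198], [0.633, 0.377, 0.203]]
top strip_box 0.72 [232. 229.] 1305 [[0.532, 0.217, -0.003], [0.631, 0.268, 0.006], [0.713, 0.321, 0.139]]
top tape_roll 0.75 [186. 228.] 760 [[0.633, 0.244, 0.0], [0.685, 0.29, 0.165], [0.769, 0.352, 0.173]]
top tape_roll 0.63 [214. 212.] 1418 [[0.464, 0.174, 0.002], [0.608, 0.27, 0.143], [0.771, 0.409, 0.175]]
top lens_pot 0.88 [286. 426.] 531 [[0.658, -0.352, 0.001], [0.682, -0.322, 0.031], [0.721, -0.293, 0.037]]
```

```bash
python3 - <<'E'
from h import *
a=cv2.imread("pics/scene0.png");b=cv2.imread("pics/top0.png")
A=cv2.resize(a[80:380,200:480],None,fx=1.42,fy=1.42*1.4*1.0)
cv2.imwrite("pics/c0.png",cv2.resize(a[100:370,220:460],None,fx=2.2,fy=2.2))
cv2.imwrite("pics/c1.png",cv2.resize(b[130:390,120:470],None,fx=2.2,fy=2.2))
E
```

```text
(no output)
```

View pics/c0.png

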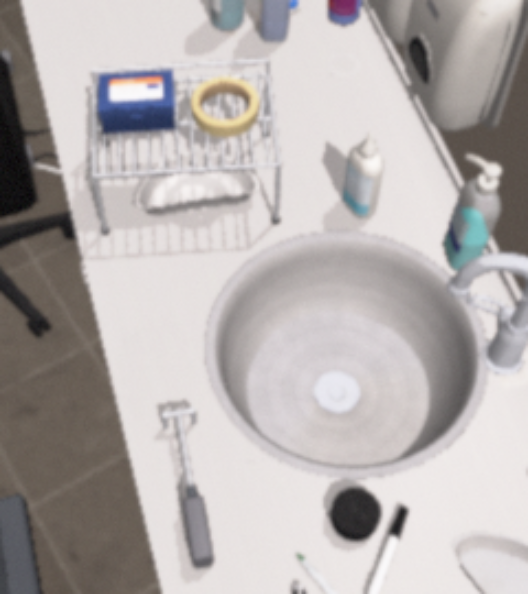

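View pics/c1.png

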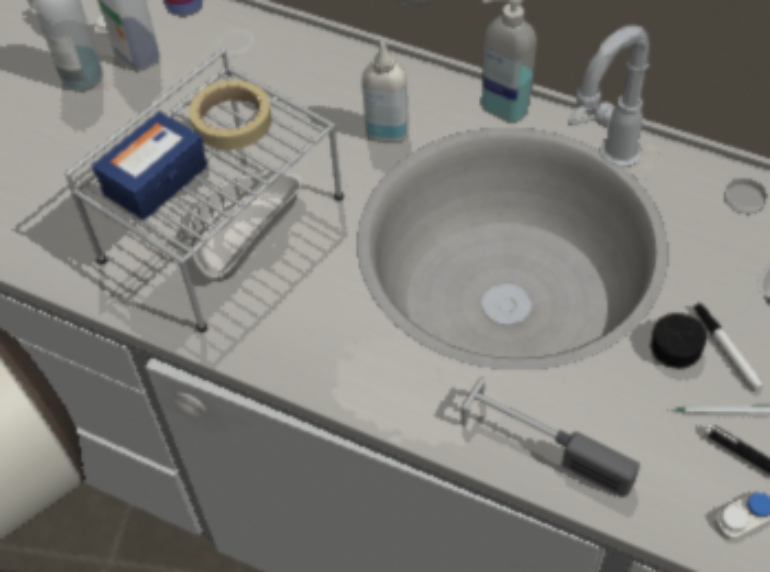

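The pictures show the shelf upper left with the dish just behind its front legs, the sink to the right of it, and the hook in front of the sink with its prongs to the left. Next is a rectified map, plus fits.

```bash
cat > ortho.py <<'E'
from h import *
def ortho(cs,z=0.0,s=800,x0=.38,x1=.80,y0=-.4,y1=.5):
    # rows: x decreasing downward ; cols: y decreasing rightward ; project plane height z
    X,Y=np.meshgrid(np.arange(x1,x0,-1/s),np.arange(y1,y0,-1/s),indexing="ij")
    G=np.c_[X.ravel(),Y.ravel(),np.full(X.size,z)]
    uv=proj(cs,G).astype(np.float32)
    im=cv2.remap(cs[0],uv[:,0].reshape(X.shape),uv[:,1].reshape(X.shape),cv2.INTER_LINEAR).copy()
    for y in np.arange(-.4,.5,.1):
        j=int((y1-y)*s); cv2.line(im,(j,0),(j,im.shape[0]),(255,0,0),1); cv2.putText(im,f"{y:.1f}",(j+2,10),0,.35,(255,0,0))
    for x in np.arange(.4,.8,.1):
        i=int((x1-x)*s); cv2.line(im,(0,i),(im.shape[1],i),(0,0,255),1); cv2.putText(im,f"{x:.1f}",(2,i),0,.35,(0,0,255))
    return im
E
python3 - <<'E'
from ortho import *
ims=[]
for n in("scene","top"):
    c=cam(n); ims.append(ortho(c,z=.0,s=800))
    W=np.load(n+"0.npz")["W"]
    # hook
    m=np.load(f"{n}_hook.npy"); w=W[m]; w=w[~np.isnan(w[:,0])]
    h=w[(w[:,2]>.04)&(w[:,2]<.06)]
    print(n,"hook top pts",len(h)); 
    top=h[h[:,2]>.046]
    if len(top)>10: 
        r=cv2.minAreaRect((top[:,:2]*1000).astype(np.float32)); print("handle rect",r, "z",np.median(top[:,2]))
    rod=h[(h[:,1]>-.22)]; print("rod",np.round(rod[::max(1,len(rod)//12)],3).tolist())
    # dish: rim pts z .02-.05 beneath shelf
    q=W.reshape(-1,3); 
    k=(q[:,2]>.012)&(q[:,2]<.05)&(q[:,1]>.15)&(q[:,1]<.42)&(q[:,0]>.47)&(q[:,0]<.76)
    d=q[k]; print("dish pts",len(d)); np.save(n+"_d.npy",d)
    k=(q[:,2]>.13)&(q[:,2]<.185)&(q[:,1]>.1)&(q[:,1]<.6)&(q[:,0]>.42)&(q[:,0]<.85)
    s=q[k]; r=cv2.minAreaRect((s[:,:2]*1000).astype(np.float32)); print("shelf top rect",r, len(s)); np.save(n+"_s.npy",s)
save("o.png",np.vstack([cv2.resize(i,None,fx=.89,fy=.89) for i in ims])[:600])
print(ims[0].shape)
E
```

```text
scene hook top pts 359
handle rect ((490.5675964355469, -230.4730987548828), (208.97523498535156, 30.53226661682129), 82.53730010986328) z 0.05091066996127949
rod [[0.499, -0.126, 0.047], [0.513, -0.13, 0.047], [0.498, -0.128, 0.044], [0.512, -0.133, 0.045], [0.491, -0.131, 0.048], [0.496, -0.134, 0.044], [0.495, -0.179, 0.047], [0.499, -0.188, 0.049], [0.494, -0.192, 0.046], [0.493, -0.199, 0.048], [0.497, -0.204, 0.042], [0.493, -0.211, 0.046], [0.491, -0.216, 0.045]]
dish pts 513
shelf top rect ((653.5064086914062, 410.070556640625), (468.35540771484375, 291.39959716796875), 73.50070190429688) 1900
top hook top pts 454
handle rect ((489.12762451171875, -228.16781616210938), (207.3885955810547, 26.01492691040039), 84.4613037109375) z 0.049362109069591494
rod [[0.519, -0.129, 0.042], [0.506, -0.126, 0.046], [0.502, -0.131, 0.044], [0.491, -0.129, 0.049], [0.496, -0.139, 0.044], [0.499, -0.155, 0.041], [0.494, -0.164, 0.045], [0.497, -0.177, 0.045], [0.497, -0.185, 0.047], [0.494, -0.184, 0.041], [0.493, -0.193, 0.042], [0.495, -0.203, 0.043], [0.491, -0.207, 0.041]]
dish pts 582
shelf top rect ((652.9404907226562, 412.90130615234375), (465.0926818847656, 294.4956970214844), 73.6031723022461) 2956
(336, 720, 3)
```

View pics/o.png

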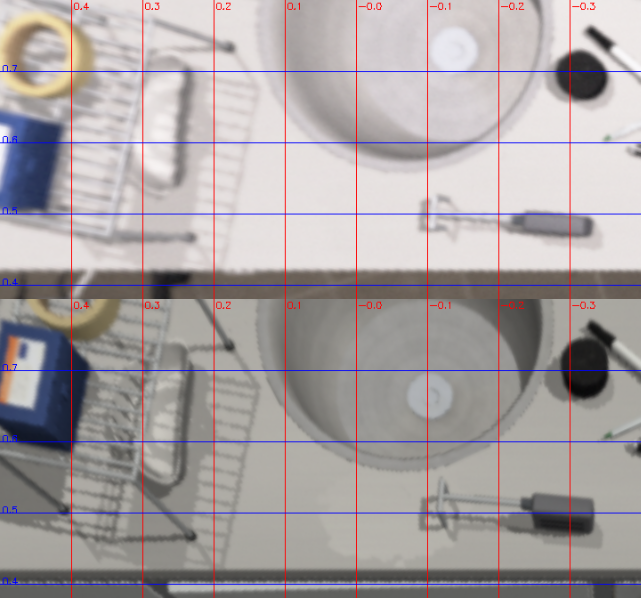

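```bash
python3 - <<'E'
from h import *
from scipy.optimize import least_squares
P=[]
for n in("scene","top"):
    W=np.load(n+"0.npz")["W"]; m=np.load(f"{n}_hook.npy"); w=W[m]; w=w[~np.isnan(w[:,0])]
    hd=w[(w[:,2]>.043)&(w[:,1]<-.25)]; bar=w[(w[:,2]>.03)&(w[:,1]>-.142)]; rod=w[(w[:,2]>.035)&(w[:,1]>-.24)&(w[:,1]<-.15)]
    print(n,"handle mean",hd.mean(0).round(4),"ext y",np.percentile(hd[:,1],[1,99]).round(3),"ext x",np.percentile(hd[:,0],[2,98]).round(3),"z",np.median(hd[:,2]).round(4),"rod",rod.mean(0).round(4),"bar",bar.mean(0).round(4),len(hd),len(rod),len(bar))
    ax=np.r_[hd[:,:2]-0,rod[:,:2]]; c=ax.mean(0); u=np.linalg.svd(ax-c)[2][0]; u*=np.sign(u[1]); print(" yaw",np.degrees(np.arctan2(u[1],u[0])).round(2), "perp axis x at y=-.285", (c+u*(-.285-c[1])/u[1]).round(4))
    s=(hd[:,:2]-c)@u; print(" handle s-range -> centre",(c+u*np.percentile(s,[1,99]).mean()).round(4),np.ptp(np.percentile(s,[1,99])).round(4), "bar end s", np.percentile((bar[:,:2]-c)@u,98)-np.percentile(s,[1,99]).mean())
    # sink rim heights + circle
    q=W.reshape(-1,3); q=q[~np.isnan(q[:,0])]
    k=(q[:,2]<-.012)&(q[:,0]>.45)&(q[:,0]<.95)&(q[:,1]>-.3)&(q[:,1]<.17)
    sk=q[k]; hull=cv2.convexHull((sk[:,:2]*1000).astype(np.float32))[:,0]/1000
    hh=hull[(hull[:,0]<.75)]
    f=least_squares(lambda p:np.hypot(hh[:,0]-p[0],hh[:,1]-p[1])-p[2],[.75,-.06,.2],loss="soft_l1",f_scale=.003); print(" sink",f.x.round(3))
    r=np.hypot(q[:,0]-f.x[0],q[:,1]-f.x[1])-f.x[2]
    for a in(-.01,0,.005,.01,.015,.02,.03):
        k=(r>a)&(r<a+.006)&(q[:,0]<.65); print("   ring",a,np.percentile(q[k,2],[10,50,90]).round(4))
    ce=q[(abs(q[:,2])<.004)&(q[:,1]>-.1)&(q[:,1]<.15)&(q[:,0]<.5)]; print(" counter edge",np.percentile(ce[:,0],[0.5,2]).round(3))
    d=np.load(n+"_d.npy"); d=d[d[:,1]<.38]; P.append(d)
    # shelf front edge pts: z .137-.145
    s=np.load(n+"_s.npy"); yaw=np.radians(78.8); ux=np.array([np.cos(yaw),np.sin(yaw)]);uy=np.array([-ux[1],ux[0]])
    s=s[(s[:,2]>.133)&(s[:,2]<.15)]; a=(s[:,:2]-[.6,.2])@ux; b=(s[:,:2]-[.6,.2])@uy
    f=(abs(a)<.015)&(abs(b)<.13); pf=np.polyfit(b[f],a[f],1); print(" shelf front dev",pf.round(4),f.sum(), "b ext",np.percentile(b[(abs(a-.09)<.09)],[1,99]).round(3))
    a=(d[:,:2]-[.6,.2])@ux; b=(d[:,:2]-[.6,.2])@uy
    print(" dish pts in shelf-front frame: b, a(min,5%,95%),n, zmed at a-min")
    for b0 in np.arange(-.14,.14,.02):
        k=(b>b0)&(b<b0+.02); 
        if k.sum()>3: print("  ",round(b0+.01,2),np.percentile(a[k],[2,10,50,90,98]).round(3),k.sum(), d[k][np.argsort(a[k])[:4],2].round(3))
E
```

```text
scene handle mean [ 0.4849 -0.2935  0.0511] ext y [-0.334 -0.252] ext x [0.472 0.499] z 0.0512 rod [ 0.493  -0.2092  0.0462] bar [ 0.5051 -0.1314  0.0457] 257 54 30
 yaw 84.21 perp axis x at y=-.285 [ 0.4857 -0.285 ]
 handle s-range -> centre [ 0.4849 -0.2927] 0.0825 bar end s 0.16708734472695358
 sink [ 0.741 -0.04   0.151]
   ring -0.01 [-0.0868 -0.0397 -0.0146]
   ring 0 [-0.032   0.0012  0.0056]
   ring 0.005 [-0.0026  0.0039  0.0078]
   ring 0.01 [0.0002 0.0046 0.0082]
   ring 0.015 [0.0002 0.0045 0.0077]
   ring 0.02 [-0.0007  0.0038  0.0073]
   ring 0.03 [-0.0013  0.0028  0.0067]
 counter edge [-0.145 -0.142]
 shelf front dev [0.0046 0.004 ] 190 b ext [-0.14   0.137]
 dish pts in shelf-front frame: b, a(min,5%,95%),n, zmed at a-min
   -0.13 [-0.004 -0.002 -0.     0.001  0.102] 15 [0.028 0.025 0.043 0.048]
   -0.11 [0.041 0.045 0.058 0.072 0.074] 30 [0.038 0.038 0.032 0.035]
   -0.09 [0.036 0.038 0.077 0.09  0.1  ] 57 [0.035 0.032 0.036 0.025]
   -0.07 [0.033 0.036 0.093 0.109 0.113] 42 [0.041 0.036 0.03  0.033]
   -0.05 [0.032 0.034 0.115 0.122 0.125] 45 [0.037 0.024 0.036 0.0
[... 1405 characters left out ...]
.035]
   -0.09 [0.037 0.04  0.078 0.094 0.102] 71 [0.032 0.033 0.023 0.03 ]
   -0.07 [0.035 0.037 0.1   0.111 0.114] 62 [0.036 0.027 0.019 0.03 ]
   -0.05 [0.033 0.036 0.115 0.122 0.125] 59 [0.034 0.032 0.036 0.035]
   -0.03 [0.031 0.035 0.122 0.126 0.129] 53 [0.035 0.038 0.033 0.024]
   -0.01 [0.03  0.032 0.123 0.128 0.131] 46 [0.036 0.034 0.029 0.029]
   0.01 [0.027 0.03  0.12  0.126 0.128] 48 [0.036 0.034 0.034 0.034]
   0.03 [0.024 0.025 0.11  0.116 0.119] 42 [0.027 0.03  0.034 0.033]
   0.05 [0.021 0.024 0.089 0.101 0.106] 38 [0.037 0.034 0.031 0.026]
   0.07 [0.021 0.023 0.059 0.077 0.085] 48 [0.037 0.03  0.034 0.032]
   0.09 [0.026 0.029 0.042 0.053 0.057] 17 [0.033 0.034 0.032 0.038]
```

The dish origin comes out near (0.628, 0.276) at yaw about 85°, and the hook near (0.484, -0.292) at yaw about 84°. The arm goes above the hook first, while I work out a resting pose for the dish between the shelf, the sink and the counter edge.

```bash
R='[[0,0.6,-1.78,0,0,0,-0.82],[0,1.2,-3.56,0,0,0,-1.64],[0,1.8,-5.34,0,0,0,-2.46],[0,2.4,-7.12,0,0,0,-3.28],[0,3.0,-8.9,0,0,0,-4.1]]'; python3 -m jog '[[0,0.6,-1.78,0,0,0,-0.82],[0,1.2,-3.56,0,0,0,-1.64],[0,1.8,-5.34,0,0,0,-2.46],[0,2.4,-7.12,0,0,0,-3.28],[0,3.0,-8.9,0,0,0,-4.1]]'
python3 -m jog '[[0,0.6,-1.78,0,0,0,-0.82],[0,1.2,-3.56,0,0,0,-1.64],[0,1.8,-5.34,0,0,0,-2.46],[0,2.4,-7.12,0,0,0,-3.28],[0,3.0,-8.9,0,0,0,-4.1]]'
python3 -m jog '[[0,0.6,-1.78,0,0,0,-0.82],[0,1.2,-3.56,0,0,0,-1.64],[0,1.8,-5.34,0,0,0,-2.46],[0,2.4,-7.12,0,0,0,-3.28],[0,3.0,-8.9,0,0,0,-4.1]]'
python3 - <<'E'
from h import *
from scipy.optimize import differential_evolution
d=np.vstack([np.load(n+"_d.npy") for n in("scene","top")])[:,:2]
yaw=np.radians(79); ux=np.array([np.cos(yaw),np.sin(yaw)]);uy=np.array([-ux[1],ux[0]])
a=(d-[.601,.204])@ux; d=d[(a>.012)&(a<.14)]
for y in(83,84,85,86):
    t=np.radians(y);e=np.array([np.cos(t),np.sin(t)]);f=np.array([-e[1],e[0]])
    A=d@e;B=d@f; n=[np.percentile(A[abs(B-b)<.008],4) for b in np.arange(np.median(B)-.06,np.median(B)+.06,.015)]
    lo,hi=np.percentile(B,[.5,99.5]); cen=e*(np.median(n)+.052)+f*(lo+hi)/2
    print(y,"near slope",np.polyfit(np.arange(len(n))*.015,n,1)[0].round(3),"ylen",(hi-lo).round(3),"xlen",np.round(np.percentile(A,99)-np.median(n),3),"origin",cen.round(4))
# dish outline model (own frame)
th=np.linspace(0,np.pi,25)
out=np.r_[np.c_[-.026+.078*np.sin(th),.1*np.cos(th)],[[-.045,.085],[-.045,-.085],[-.052,.07],[-.052,-.07]]]
def clear(p):
    t=np.radians(p[2]);R=np.array([[np.cos(t),-np.sin(t)],[np.sin(t),np.cos(t)]]);o=out@R.T+p[:2]
    return min(np.min(np.hypot(o[:,0]-.766,o[:,1]+.068)-.207), np.min(-(o-[.601,.204])@ux)-.003, np.min(o[:,0])-.422)
for fx in(85,95,105,115,125,140,60,45,30):
    r=differential_evolution(lambda p:-clear(p),[(.42,.65),(-.1,.2),(fx-1,fx+1)],seed=1,tol=1e-6); print(fx,r.x.round(3),-r.fun)
E
```

```text
time: 1.3
ee_pos: [0.2922, 0.2812, 0.2314]
tcp_rot: [-90.0, -0.0, 46.1]
wrist_force: [1.0, -0.0, 1.2]
opening: 0.0855
time: 1.8
ee_pos: [0.3673, 0.0585, 0.2316]
tcp_rot: [-90.0, -0.1, 25.6]
wrist_force: [1.9, 0.3, -0.2]
opening: 0.0853
time: 2.3
ee_pos: [0.4423, -0.1644, 0.2315]
tcp_rot: [-90.0, -0.0, 5.0]
wrist_force: [1.1, -0.0, 0.2]
opening: 0.0854
83 near slope -0.02 ylen 0.196 xlen 0.099 origin [0.6271 0.2788]
84 near slope -0.012 ylen 0.196 xlen 0.1 origin [0.6263 0.2779]
85 near slope 0.007 ylen 0.196 xlen 0.1 origin [0.6257 0.2774]
86 near slope 0.026 ylen 0.196 xlen 0.101 origin [0.6252 0.2774]
85 [ 0.537  0.146 86.   ] 0.013260065360459872
95 [ 0.535  0.141 96.   ] 0.016373952508040385
105 [  0.533   0.133 106.   ] 0.02024165777140083
115 [  0.53    0.123 116.   ] 0.023700567056281707
125 [5.28e-01 1.13e-01 1.26e+02] 0.027918496599098647
140 [5.24e-01 9.50e-02 1.41e+02] 0.035332194214001356
60 [ 0.53   0.148 59.   ] 0.009324110965648946
45 [ 0.526  0.137 44.   ] 0.012728554348848675
30 [ 0.521  0.121 29.   ] 0.018592722081599455
```

```bash
cat > path.py <<'E'
from h import *
from scipy.optimize import differential_evolution
ys=np.radians(79); ux=np.array([np.cos(ys),np.sin(ys)]);uy=np.array([-ux[1],ux[0]]); F=np.array([.601,.204])
legs=[F+ux*.004+uy*s*.136 for s in(1,-1)]
th=np.linspace(0,np.pi,41)
out=np.r_[np.c_[-.026+.078*np.sin(th),.1*np.cos(th)],[[-.045,.09],[-.045,-.09],[-.052,.075],[-.052,-.075],[-.052,.03],[-.052,-.03]]]
K=np.array([-.037,-.015])
rot=lambda t:np.array([[np.cos(t),-np.sin(t)],[np.sin(t),np.cos(t)]])
P0=np.array([.626,.2775]);T0=np.radians(84.6); N=30
def path(p):
    L=p[0]; s=np.linspace(0,1,N)
    om=np.interp(s,np.linspace(0,1,5),p[1:6]); la=np.interp(s,np.linspace(0,1,5),p[6:11]); ds=L/(N-1)
    psi=T0+np.r_[0,np.cumsum((om[1:]+om[:-1])/2*ds)]
    c=[P0+rot(T0)@K]
    for i in range(1,N):
        m=(psi[i]+psi[i-1])/2; l=(la[i]+la[i-1])/2
        c.append(c[-1]+rot(m)@np.array([-1,l])*ds)
    return np.array(c),psi
def clr(p):
    c,psi=path(p); cl=[]
    for i in range(0,N):
        o=(out-K)@rot(psi[i]).T+c[i]
        cl+=[np.min(np.hypot(o[:,0]-.766,o[:,1]+.068)-.207),np.min(o[:,0])-.422]
        if np.min(-(o-F)@ux)<.003: cl+=[np.min(np.hypot(*(o-l).T))-.007 for l in legs]
    return min(cl), np.min(-(o-F)@ux)-.003
if __name__=="__main__":
    f=lambda p:-min(clr(p))+1e-4*np.abs(p[6:]).sum()
    for y0 in(-.015,):
        K=np.array([-.037,y0])
        r=differential_evolution(f,[(.12,.25)]+[(-8,4)]*5+[(-.15,.15)]*5,seed=2,maxiter=150,popsize=10)
        print(y0,clr(r.x),r.x.round(3)); np.save("p.npy",r.x)
        c,psi=path(r.x)
        for i in range(0,N,4): print(c[i].round(4),np.degrees(psi[i]).round(1))
        i=-1; print("end",c[i].round(4),np.degrees(psi[i]).round(1),"dish",(c[i]-rot(psi[i])@K).round(3))
E
time python3 path.py
python3 -m jog '[[0,0.6,-1.78,0,0,0,-0.82],[0,1.2,-3.56,-2,0,0,-1.64],[0,1.68,-4.78,-4,0,0,-2.2],[0,1.68,-4.78,-5,0,0,-2.2]]'
```

```text
-0.015 (np.float64(0.004480548052262917), np.float64(0.03386377909017315)) [ 0.241 -7.992 -8.     3.469 -7.569 -7.788  0.15   0.15   0.15   0.112
 -0.113]
[0.6375 0.2393] 84.6
[0.6251 0.208 ] 69.4
[0.605  0.1811] 54.4
[0.5798 0.1589] 47.4
[0.5541 0.1371] 50.7
[0.5293 0.1145] 47.1
[0.5021 0.0951] 33.8
[0.4726 0.0797] 19.2
end [0.4649 0.0764] 15.4 dish [0.497 0.101]
time: 2.7
ee_pos: [0.4848, -0.284, 0.106]
tcp_rot: [-90.1, -0.1, -5.9]
wrist_force: [1.2, -0.1, -0.2]
opening: 0.0852
real	0m17.947s
user	0m18.468s
sys	0m0.120s
```

```bash
cat > p2.py <<'E'
import path as M, sys
from path import *
r=differential_evolution(lambda p:-min(clr(p)),[(.12,.28)]+[(-9,9)]*5+[(-.25,.25)]*5,seed=3,maxiter=200,popsize=8)
x=r.x; print(clr(x),x.round(2)); c,psi=path(x)
for i in list(range(0,N,3))+[N-1]:
    o=(out-K)@rot(psi[i]).T+c[i]; dc=c[i]-rot(psi[i])@K
    print(i,c[i].round(4),np.degrees(psi[i]).round(1),"dish",dc.round(3),"sink",np.min(np.hypot(o[:,0]-.766,o[:,1]+.068)-.207).round(4),"edge",(o[:,0].min()-.422).round(3),"legs",[round(np.min(np.hypot(*(o-l).T))-.007,4) for l in legs],"out",np.min(-(o-F)@ux).round(3))
E
python3 p2.py
python3 - <<'E'
from h import *
for n in("scene","top"):
    q=np.load(n+"0.npz")["W"].reshape(-1,3); r=np.hypot(q[:,0]-.766,q[:,1]+.068)
    k0=(q[:,0]<.72)&(q[:,1]>-.1)&(q[:,1]<.2)
    print(n,[(a,np.round(np.median(q[k0&(r>a)&(r<a+.005)&(abs(q[:,2])<.03),2]),4)) for a in np.arange(.18,.24,.005).round(3)])
E
```

```text
(np.float64(0.013077647514075724), np.float64(0.013077647005706225)) [ 0.15 -8.55 -8.87  7.77  8.97  8.95  0.25  0.24  0.25  0.25  0.25]
0 [0.6375 0.2393] 84.6 dish [0.626 0.278] sink 0.0881 edge 0.102 legs [np.float64(0.055), np.float64(0.0415)] out -0.129
3 [0.6313 0.2247] 77.0 dish [0.625 0.264] sink 0.0684 edge 0.1 legs [np.float64(0.0523), np.float64(0.0303)] out -0.116
6 [0.6232 0.211 ] 69.3 dish [0.622 0.251] sink 0.0494 edge 0.098 legs [np.float64(0.0474), np.float64(0.0231)] out -0.103
9 [0.6135 0.1986] 62.6 dish [0.617 0.238] sink 0.0351 edge 0.095 legs [np.float64(0.0417), np.float64(0.0286)] out -0.092
12 [0.6029 0.1868] 61.3 dish [0.607 0.226] sink 0.0277 edge 0.085 legs [np.float64(0.0318), np.float64(0.038)] out -0.079
15 [0.5925 0.1748] 66.0 dish [0.594 0.215] sink 0.0248 edge 0.07 legs [np.float64(0.0168), np.float64(0.0484)] out -0.063
18 [0.5836 0.1617] 73.1 dish [0.58  0.201] sink 0.023 edge 0.055 legs [np.float64(0.0131), np.float64(0.0586)] out -0.046
21 [0.5763 0.1476] 80.7 dish [0.568 0.187] sink 0.0209 edge 0.043 legs [np.float64(0.0188), np.float64(0.0683)] 
[... 662 characters left out ...]
)), (np.float64(0.215), np.float64(0.0022)), (np.float64(0.22), np.float64(0.0022)), (np.float64(0.225), np.float64(0.0022)), (np.float64(0.23), np.float64(0.0021)), (np.float64(0.235), np.float64(0.0015))]
top [(np.float64(0.18), np.float64(-0.0192)), (np.float64(0.185), np.float64(-0.0029)), (np.float64(0.19), np.float64(0.0024)), (np.float64(0.195), np.float64(0.0028)), (np.float64(0.2), np.float64(0.0029)), (np.float64(0.205), np.float64(0.0021)), (np.float64(0.21), np.float64(-0.0002)), (np.float64(0.215), np.float64(-0.0002)), (np.float64(0.22), np.float64(0.0001)), (np.float64(0.225), np.float64(0.0002)), (np.float64(0.23), np.float64(0.0005)), (np.float64(0.235), np.float64(0.0002))]
```

```bash
python3 -m jog '[[0,0,0,-1.5,0,0,0],[0,0,0,-2.8,0,0,0],[0,0,0,-3.5,0,0,0],[0,0,0,-3.9,0,0,0],[0,0,0,-3.9,0,0,0]]' 60
python3 -m jog '[[1,0,0,0,0,0,0],[1,0,0,0,0,0,0],[1,0,0,0,0,0,0],[1,0,0,0,0,0,0],[1,0,0,0,0,0,0]]' 60
python3 -m jog '[[1,0,0,0,0,0,0],[1,0,0,0,0,0,0],[1,0,0,0,0,0,0],[1,0,0,0,0,0,0],[1,0,0,0,0,0,0]]' 60
```

```text
time: 3.2
ee_pos: [0.4835, -0.2811, 0.0084]
tcp_rot: [-90.0, 0.1, -5.7]
wrist_force: [-0.5, 0.5, -0.4]
opening: 0.0852
time: 3.7
ee_pos: [0.4846, -0.2818, 0.0103]
tcp_rot: [-90.0, -0.1, -5.7]
wrist_force: [0.2, -0.4, 5.3]
opening: 0.0274
time: 4.2
ee_pos: [0.4846, -0.2818, 0.0103]
tcp_rot: [-90.0, -0.1, -5.8]
wrist_force: [0.0, -0.0, 6.4]
opening: 0.0275
```

```bash
python3 -m jog '[[1,0,0,0.4,0,0,0],[1,0,0,1,0,0,0],[1,0,0,2,0,0,0],[1,0,0,2.4,0,0,0],[1,0,0,2.4,0,0,0]]'
cat > look.py <<'E'
from ortho import *
import sys
tag=sys.argv[1]; o=bot.get_obs(); print("tcp",np.round(o["ee_pos"],4),np.round(o["tcp_rot"],1),"F",np.round(o["wrist_force"],1))
for n in("scene","top"):
    c=cam(n); W=cloud(c); save(tag+n+".png",c[0]); np.savez(tag+n+".npz",W=W,p=c[0])
    for l in sys.argv[2:]:
        for r in bot.regions_of(n,l)[:1]:
            w=W[r["pixels"]]; w=w[~np.isnan(w[:,0])]; np.save(f"{tag}{n}_{l}.npy",r["pixels"])
            print(n,l,round(r["conf"],2),r["pixels"].sum(),np.round(np.percentile(w,[2,50,98],axis=0),3).tolist())
E
python3 look.py a hook
python3 - <<'E'
from h import *
o=bot.get_obs(); t=np.array(o["ee_pos"]); y=np.radians(o["tcp_rot"][2]+90); e=np.array([np.cos(y),np.sin(y)]); f=np.array([-e[1],e[0]])
for n in("scene","top"):
    q=np.load(f"a{n}.npz")["W"].reshape(-1,3); q=q[~np.isnan(q[:,0])]; A=(q[:,:2]-t[:2])@e; B=(q[:,:2]-t[:2])@f
    k=(A>.06)&(A<.2)&(abs(B)<.04)&(q[:,2]>.055); p=np.c_[A,B,q[:,2]][k]
    for a in np.arange(.06,.19,.015):
        m=(p[:,0]>=a)&(p[:,0]<a+.015); 
        if m.sum(): print(n,round(a,3),m.sum(),"B",np.percentile(p[m,1],[5,50,95]).round(4),"z",np.percentile(p[m,2],[5,50,95]).round(4),"Amax",p[m,0].max().round(4))
E
```

```text
time: 4.7
ee_pos: [0.4851, -0.2821, 0.0716]
tcp_rot: [-90.1, -0.2, -5.8]
wrist_force: [-1.1, 0.3, -1.2]
opening: 0.0274
tcp [ 0.4851 -0.2821  0.0716] [-90.1  -0.2  -5.8] F [-1.1  0.3 -1.2]
scene hook 0.54 232 [[0.469, -0.335, 0.075], [0.482, -0.316, 0.112], [0.496, -0.287, 0.116]]
top hook 0.8 586 [[0.466, -0.332, 0.061], [0.481, -0.296, 0.103], [0.521, -0.125, 0.111]]
scene 0.06 40 B [0.016  0.0314 0.0389] z [0.555  0.5568 0.5599] Amax 0.0721
top 0.06 76 B [-0.0028  0.0278  0.0387] z [0.1003 0.5522 0.555 ] Amax 0.0747
top 0.075 21 B [-0.0057  0.0016  0.0035] z [0.0998 0.1028 0.1067] Amax 0.0884
top 0.09 19 B [-0.0022  0.0006  0.0034] z [0.0985 0.1022 0.1046] Amax 0.1044
top 0.105 20 B [-0.003   0.0009  0.0037] z [0.1001 0.1026 0.1065] Amax 0.1198
top 0.12 18 B [-0.0021  0.0019  0.0038] z [0.101  0.104  0.1063] Amax 0.134
top 0.135 21 B [-0.0019  0.0006  0.0046] z [0.0983 0.1038 0.1066] Amax 0.1499
top 0.15 83 B [-0.0212  0.0068  0.0241] z [0.0683 0.101  0.1063] Amax 0.1581
```

```bash
python3 - <<'E'
from h import *
q=np.vstack([np.load(n+"0.npz")["W"].reshape(-1,3) for n in("scene","top")])
k=(q[:,2]>.05)&(q[:,2]<.3)&(q[:,0]>.45)&(q[:,0]<1.0)&(q[:,1]>-.25)&(q[:,1]<.16)
p=q[k]
for a in np.arange(.45,1,.05):
    m=(p[:,0]>=a)&(p[:,0]<a+.05)
    if m.sum(): print(round(a,2),m.sum(),"y",np.percentile(p[m,1],[1,99]).round(3),"z",p[m,2].max().round(3))
E
```

```text
0.45 24 y [-0.248 -0.133] z 0.054
0.5 3 y [-0.135 -0.13 ] z 0.055
0.8 1 y [0.159 0.159] z 0.064
0.85 799 y [-0.127  0.159] z 0.239
0.9 599 y [-0.147  0.16 ] z 0.299
0.95 3530 y [-0.169  0.152] z 0.3
```

```bash
python3 -m jog '[[1,0.85,1.75,0,0,0,0],[1,1.7,3.5,0,0,0,0],[1,2.55,5.25,-0.1,0,0,0],[1,3.4,7,-0.2,0,0,0],[1,4.25,8.75,-0.2,0,0,0.08]]'
python3 -m jog '[[1,0.86,1.75,0,0,0,0],[1,1.0,3.0,0,0,0,0],[1,1.1,4.0,0,0,0,0],[1,1.1,4.0,0,0,0,0]]'
```

```text
time: 5.4
ee_pos: [0.5901, -0.0608, 0.0629]
tcp_rot: [-90.0, 0.1, -5.4]
wrist_force: [0.8, -0.6, -2.1]
opening: 0.0272
time: 5.8
ee_pos: [0.6174, 0.0403, 0.0629]
tcp_rot: [-90.0, 0.1, -5.1]
wrist_force: [-0.7, -0.3, -2.0]
opening: 0.0275
```

```bash
python3 look.py b hook dish && python3 - <<'E'
import cv2
a=cv2.imread("pics/bscene.png");b=cv2.imread("pics/btop.png")
A=cv2.resize(a[110:260,240:400],None,fx=2.5,fy=2.5);B=cv2.resize(b[160:310,160:320],None,fx=2.5,fy=2.5)
cv2.imwrite("pics/b.png",cv2.hconcat([A,B]))
E
```

```text
tcp [0.6174 0.0403 0.0629] [-90.    0.1  -5.1] F [-0.7 -0.3 -2. ]
scene hook 0.67 219 [[0.601, -0.013, 0.064], [0.615, 0.008, 0.103], [0.63, 0.049, 0.108]]
scene dish 0.83 467 [[0.531, 0.208, -0.001], [0.576, 0.271, 0.01], [0.615, 0.318, 0.144]]
top hook 0.65 448 [[0.599, -0.016, -0.0], [0.612, 0.017, 0.096], [0.695, 0.209, 0.107]]
```

View pics/b.png

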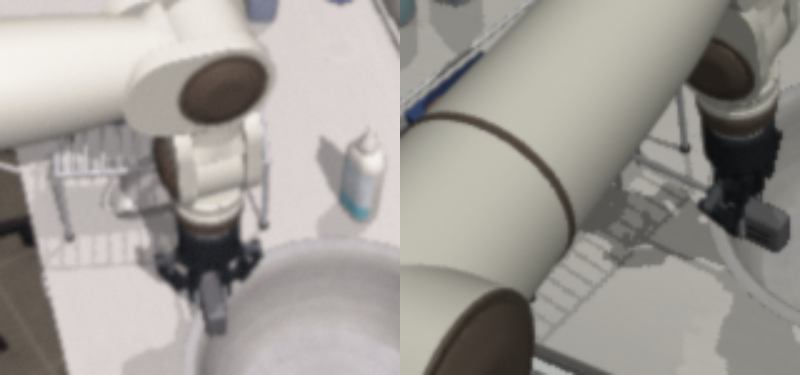

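```bash
python3 -m jog '[[1,0.12,1.0,0,0,0,0],[1,0.22,1.9,0,0,0,0],[1,0.27,2.38,0,0,0,0],[1,0.27,2.38,0,0,0,0]]'
python3 -m jog '[[1,0,0,-0.6,0,0,0],[1,0,0,-1.2,0,0,0],[1,0,0,-1.6,0,0,0],[1,0,0,-1.6,0,0,0]]'
python3 - <<'E'
# plan: tip offset .155 ahead of TCP; print TCP waypoints (prongs against wall) for S-curve
import path as M
from path import *
x=np.array([.15,-8.55,-8.87,7.77,8.97,8.95,.25,.24,.25,.25,.25]); c,psi=path(x)
for i in list(range(0,N,3))+[N-1]:
    e=np.array([np.cos(psi[i]),np.sin(psi[i])]); print(i,(c[i]-.155*e).round(4),np.degrees(psi[i]).round(1))
E
```

```text
time: 6.5
ee_pos: [0.6246, 0.0973, 0.0643]
tcp_rot: [-90.0, 0.0, -5.3]
wrist_force: [0.1, -0.3, -2.7]
opening: 0.0275
time: 6.9
ee_pos: [0.623, 0.0959, 0.0214]
tcp_rot: [-90.1, 0.2, -5.4]
wrist_force: [-0.8, -0.4, -2.1]
opening: 0.0273
0 [0.6229 0.0849] 84.6
3 [0.5961 0.0736] 76.9
6 [0.5679 0.066 ] 69.2
9 [0.5414 0.0609] 62.4
12 [0.5276 0.0507] 61.1
15 [0.5285 0.033 ] 65.8
18 [0.5377 0.013 ] 73.1
21 [ 0.5505 -0.0059] 80.7
24 [ 0.5666 -0.023 ] 88.6
27 [ 0.585  -0.0377] 96.6
29 [ 0.5982 -0.046 ] 101.9
```

```bash
python3 -m jog '[[1,0,-0.44,0,0,0,0],[1,-0.54,-0.66,0,0,0,-0.76],[1,-1.08,-0.89,0,0,0,-1.52],[1,-1.64,-1.04,0,0,0,-2.3],[1,-2.2,-1.2,0,0,0,-3.08]]'
python3 -m jog '[[1,-0.53,-0.1,0,0,0,-0.68],[1,-1.06,-0.2,0,0,0,-1.36],[1,-1.34,-0.4,0,0,0,-1.5],[1,-1.61,-0.61,0,0,0,-1.62],[1,-1.61,-0.61,0,0,0,-1.62]]'
python3 look.py c dish && python3 - <<'E'
import cv2
a=cv2.imread("pics/cscene.png");b=cv2.imread("pics/ctop.png")
A=cv2.resize(a[110:260,240:400],None,fx=2.5,fy=2.5);B=cv2.resize(b[160:310,160:320],None,fx=2.5,fy=2.5)
cv2.imwrite("pics/c.png",cv2.hconcat([A,B]))
E
```

```text
time: 7.4
ee_pos: [0.5695, 0.0659, 0.0252]
tcp_rot: [-90.0, -0.1, -20.9]
wrist_force: [0.6, 0.9, -1.7]
opening: 0.0276
time: 7.9
ee_pos: [0.5291, 0.0506, 0.0248]
tcp_rot: [-90.0, -0.0, -28.9]
wrist_force: [0.3, 0.1, -2.6]
opening: 0.0273
tcp [0.5291 0.0506 0.0248] [-90.   -0.  -28.9] F [ 0.3  0.1 -2.6]
scene dish 0.94 505 [[0.606, 0.147, -0.001], [0.653, 0.203, 0.01], [0.685, 0.265, 0.038]]
top dish 0.5 240 [[0.543, 0.167, -0.002], [0.595, 0.201, 0.01], [0.663, 0.224, 0.034]]
```

View pics/c.png

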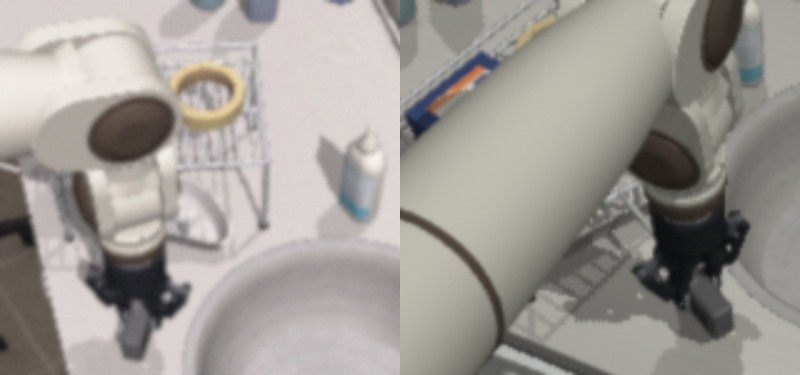

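```bash
cat > fit.py <<'E'
from path import *
from scipy.optimize import least_squares
from scipy.spatial import cKDTree
import sys
tag=sys.argv[1]; g=np.array(list(map(float,sys.argv[2:5])))
# dense rim outline
i=np.linspace(0,1,400); poly=cv2.convexHull((out*1e4).astype(np.float32))[:,0]/1e4
seg=np.diff(np.r_[poly,poly[:1]],axis=0); den=np.vstack([p+s*k for p,s in zip(poly,seg) for k in np.linspace(0,1,20)])
D=[]
for n in("scene","top"):
    q=np.load(f"{tag}{n}.npz")["W"].reshape(-1,3); q=q[~np.isnan(q[:,0])]
    l=(q[:,:2]-g[:2])@rot(np.radians(g[2])); T=cKDTree(den*[1,1])
    k=(q[:,2]>.022)&(q[:,2]<.045)&(abs(l[:,0])<.075)&(abs(l[:,1])<.125)&(T.query(l)[0]<.025)&(np.min([np.hypot(*(q[:,:2]-L).T) for L in legs],0)>.02)
    D.append(q[k]); print(n,k.sum())
d=np.vstack(D)[:,:2]
T=cKDTree(den*.975)
f=lambda p:np.r_[T.query((d-p[:2])@rot(p[2]))[0]]
r=least_squares(f,[g[0],g[1],np.radians(g[2])],loss="soft_l1",f_scale=.004,diff_step=1e-4,x_scale=[.01,.01,.1])
p=r.x; print("dish",p[:2].round(4),np.degrees(p[2]).round(1),"med res",np.median(f(p)).round(4))
o=out@rot(p[2]).T+p[:2]
print("sink",np.min(np.hypot(o[:,0]-.766,o[:,1]+.068)-.207).round(4),"edge",(o[:,0].min()-.422).round(3),"legs",[round(np.min(np.hypot(*(o-l).T))-.007,4) for l in legs],"out",np.min(-(o-F)@ux).round(4))
t=bot.get_obs(); y=np.radians(t["tcp_rot"][2]+90); tip=np.array(t["ee_pos"])[:2]+.155*np.array([np.cos(y),np.sin(y)])
print("tip in dish frame",((tip-p[:2])@rot(p[2])).round(4))
E
sed -i 's/^if __name__=="__main__":/if __name__=="__main__" :/' path.py
python3 fit.py a .626 .2775 84.6; python3 fit.py c .607 .226 61; python3 fit.py c .612 .235 68
```

```text
scene 306
top 344
dish [0.6237 0.2723] 84.2 med res 0.0049
sink 0.0833 edge 0.1 legs [np.float64(0.0509), np.float64(0.0381)] out -0.1236
tip in dish frame [-0.0865  0.0107]
scene 162
top 82
dish [0.6031 0.2343] 58.6 med res 0.0038
sink 0.0361 edge 0.081 legs [np.float64(0.0287), np.float64(0.0448)] out -0.0867
tip in dish frame [-0.0395 -0.0256]
scene 162
top 82
dish [0.6031 0.2343] 58.6 med res 0.0038
sink 0.0361 edge 0.081 legs [np.float64(0.0287), np.float64(0.0448)] out -0.0867
tip in dish frame [-0.0395 -0.0256]
```

```bash
cat > p3.py <<'E'
import path as M, sys
from path import *
M.P0=np.array([float(sys.argv[1]),float(sys.argv[2])]); M.T0=np.radians(float(sys.argv[3])); M.K=K=np.array([-.037,float(sys.argv[4])]); lat=float(sys.argv[5])
P0,T0=M.P0,M.T0
best=None
for sd in(1,2):
    r=differential_evolution(lambda p:-min(M.clr(p)),[(.05,.2)]+[(-9,9)]*5+[(-lat,lat)]*5,seed=sd,maxiter=150,popsize=8)
    if best is None or r.fun<best.fun: best=r
x=best.x; print(M.clr(x),x.round(2)); c,psi=M.path(x)
for i in list(range(0,N,4))+[N-1]:
    o=(out-K)@rot(psi[i]).T+c[i]; dc=c[i]-rot(psi[i])@K; e=np.array([np.cos(psi[i]),np.sin(psi[i])])
    print(i,"TCP",(c[i]-.155*e).round(4),np.degrees(psi[i]).round(1),"dish",dc.round(3),"sink",np.min(np.hypot(o[:,0]-.766,o[:,1]+.068)-.207).round(4),"edge",(o[:,0].min()-.422).round(3),"legs",[round(np.min(np.hypot(*(o-l).T))-.007,4) for l in legs],"out",np.min(-(o-F)@ux).round(3))
E
python3 p3.py .604 .231 59.5 .012 .15
```

```text
(np.float64(0.01447076816566524), np.float64(0.014911522123829114)) [ 0.12  8.86  8.86  8.9   8.96  8.92 -0.14  0.06  0.15  0.14  0.14]
0 TCP [0.4962 0.0717] 59.5 dish [0.604 0.231] sink 0.0329 edge 0.082 legs [np.float64(0.0286), np.float64(0.043)] out -0.083
4 TCP [0.5109 0.0455] 68.1 dish [0.594 0.219] sink 0.0298 edge 0.069 legs [np.float64(0.0159), np.float64(0.0471)] out -0.067
8 TCP [0.5276 0.0223] 76.8 dish [0.583 0.206] sink 0.028 edge 0.058 legs [np.float64(0.0155), np.float64(0.0524)] out -0.051
12 TCP [0.5465 0.0022] 85.4 dish [0.574 0.193] sink 0.027 edge 0.05 legs [np.float64(0.0224), np.float64(0.058)] out -0.036
16 TCP [ 0.5675 -0.0149] 94.1 dish [0.566 0.177] sink 0.0261 edge 0.046 legs [np.float64(0.0339), np.float64(0.0637)] out -0.022
20 TCP [ 0.5909 -0.0287] 102.8 dish [0.56  0.161] sink 0.0228 edge 0.045 legs [np.float64(0.0479), np.float64(0.0688)] out -0.008
24 TCP [ 0.6161 -0.0386] 111.5 dish [0.557 0.144] sink 0.0192 edge 0.047 legs [np.float64(0.0631), np.float64(0.0729)] out 0.004
28 TCP [ 0.6425 -0.0447] 120.2 dish [0.556 0.127] sink 0.0154 edge 0.052 legs [np.float64(0.0787), np.float64(0.077)] out 0.015
29 TCP [ 0.6492 -0.0456] 122.4 dish [0.556 0.123] sink 0.0145 edge 0.054 legs [np.float64(0.0825), np.float64(0.078)] out 0.018
```

```bash
python3 -m jog '[[1,0.19,0.35,0,0,0,0],[1,0.19,0.35,0.6,0,0,0],[1,0.19,0.35,1.2,0,0,0],[1,0.19,0.35,1.75,0,0,0],[1,0.19,0.35,1.75,0,0,0]]'
python3 -m jog '[[1,-0.63,0.5,0,0,0,-0.16],[1,-1.26,0.91,0,0,0,-0.32],[1,-1.26,0.91,0,0,0,-0.32],[1,-1.26,0.91,-0.8,0,0,-0.32],[1,-1.26,0.91,-1.4,0,0,-0.32]]'
python3 -m jog '[[1,0,0,-0.4,0,0,0],[1,0,0,-0.4,0,0,0]]'
```

```text
time: 8.6
ee_pos: [0.5356, 0.0604, 0.0713]
tcp_rot: [-89.9, -0.2, -28.8]
wrist_force: [-0.1, 0.2, -1.2]
opening: 0.0271
time: 9.1
ee_pos: [0.5029, 0.0829, 0.0325]
tcp_rot: [-90.0, -0.0, -30.4]
wrist_force: [-0.3, 0.8, -2.4]
opening: 0.0274
time: 9.3
ee_pos: [0.5016, 0.0826, 0.0213]
tcp_rot: [-90.1, 0.1, -30.5]
wrist_force: [-0.4, -0.4, -1.3]
opening: 0.0275
```

```bash
python3 -m jog '[[1,-0.22,-0.44,0,0,0,0],[1,0.07,-0.97,0,0,0,0.86],[1,0.37,-1.48,0,0,0,1.72],[1,0.7,-1.96,0,0,0,2.6],[1,1.04,-2.41,0,0,0,3.46]]'
python3 -m jog '[[1,0.37,-0.42,0,0,0,0.86],[1,0.76,-0.8,0,0,0,1.72],[1,0.76,-0.8,0,0,0,1.72]]'
python3 look.py d dish && python3 fit.py d .574 .193 85; python3 - <<'E'
import cv2
a=cv2.imread("pics/dscene.png");b=cv2.imread("pics/dtop.png")
A=cv2.resize(a[110:260,240:400],None,fx=2.5,fy=2.5);B=cv2.resize(b[160:310,160:320],None,fx=2.5,fy=2.5)
cv2.imwrite("pics/d.png",cv2.hconcat([A,B]))
E
```

```text
time: 9.8
ee_pos: [0.5291, 0.0216, 0.0242]
tcp_rot: [-90.0, -0.1, -13.0]
wrist_force: [0.0, 1.6, -1.8]
opening: 0.0275
time: 10.1
ee_pos: [0.5485, 0.0013, 0.024]
tcp_rot: [-90.0, -0.1, -4.6]
wrist_force: [-0.5, -0.1, -2.9]
opening: 0.0274
tcp [0.5485 0.0013 0.024 ] [-90.   -0.1  -4.6] F [-0.5 -0.1 -2.9]
scene dish 0.79 281 [[0.486, 0.137, -0.001], [0.521, 0.173, 0.021], [0.679, 0.206, 0.038]]
top dish 0.86 448 [[0.487, 0.14, -0.002], [0.57, 0.163, 0.005], [0.67, 0.187, 0.034]]
scene 136
top 131
dish [0.5822 0.1936] 85.6 med res 0.0042
sink 0.0244 edge 0.058 legs [np.float64(0.0282), np.float64(0.0495)] out -0.0387
tip in dish frame [-0.0379  0.0197]
```

View pics/d.png

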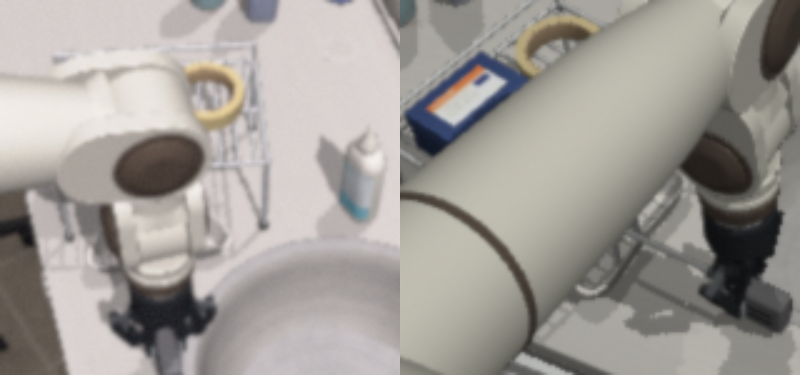

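```bash
python3 p3.py .580 .194 85.5 .018 .2
```

```text
(np.float64(0.015875085054140925), np.float64(0.015875083057228453)) [0.08 8.89 8.93 8.93 8.99 8.97 0.2  0.2  0.2  0.2  0.19]
0 TCP [0.547 0.004] 85.5 dish [0.58  0.194] sink 0.0256 edge 0.056 legs [np.float64(0.0263), np.float64(0.0517)] out -0.039
4 TCP [ 0.5599 -0.0076] 91.2 dish [0.574 0.185] sink 0.0259 edge 0.052 legs [np.float64(0.032), np.float64(0.0561)] out -0.03
8 TCP [ 0.574  -0.0178] 97.0 dish [0.569 0.175] sink 0.0249 edge 0.05 legs [np.float64(0.0394), np.float64(0.06)] out -0.021
12 TCP [ 0.589  -0.0266] 102.7 dish [0.564 0.165] sink 0.0234 edge 0.049 legs [np.float64(0.0478), np.float64(0.0638)] out -0.012
16 TCP [ 0.6049 -0.0338] 108.5 dish [0.561 0.154] sink 0.0217 edge 0.049 legs [np.float64(0.057), np.float64(0.0671)] out -0.005
20 TCP [ 0.6214 -0.0394] 114.2 dish [0.559 0.143] sink 0.02 edge 0.051 legs [np.float64(0.0664), np.float64(0.0704)] out 0.003
24 TCP [ 0.6385 -0.0433] 120.0 dish [0.558 0.132] sink 0.0182 edge 0.054 legs [np.float64(0.0759), np.float64(0.0738)] out 0.01
28 TCP [ 0.6559 -0.0454] 125.8 dish [0.558 0.121] sink 0.0164 edge 0.058 legs [np.float64(0.0855), np.float64(0.0771)] out 0.017
29 TCP [ 0.6603 -0.0457] 127.2 dish [0.558 0.118] sink 0.0159 edge 0.06 legs [np.float64(0.0878), np.float64(0.0779)] out 0.019
```

```bash
python3 -m jog '[[1,0.46,-0.36,0,0,0,1.16],[1,1.02,-0.76,0,0,0,2.32],[1,1.62,-1.12,0,0,0,3.46],[1,2.26,-1.4,0,0,0,4.62],[1,2.92,-1.63,0,0,0,5.76]]'
python3 -m jog '[[1,0.68,-0.16,0,0,0,1.16],[1,0.68,-0.16,0,0,0,1.16]]'
python3 look.py e dish && python3 fit.py e .558 .132 120; python3 - <<'E'
import cv2
a=cv2.imread("pics/escene.png");b=cv2.imread("pics/etop.png")
A=cv2.resize(a[110:260,240:400],None,fx=2.5,fy=2.5);B=cv2.resize(b[160:310,160:320],None,fx=2.5,fy=2.5)
cv2.imwrite("pics/e.png",cv2.hconcat([A,B]))
E
```

```text
time: 10.8
ee_pos: [0.6208, -0.0377, 0.0234]
tcp_rot: [-90.0, -0.0, 24.4]
wrist_force: [0.6, 0.9, -0.9]
opening: 0.027
time: 11.0
ee_pos: [0.6385, -0.0419, 0.023]
tcp_rot: [-90.0, -0.0, 30.1]
wrist_force: [0.1, 0.4, -2.3]
opening: 0.0274
tcp [ 0.6385 -0.0419  0.023 ] [-90.   -0.   30.1] F [ 0.1  0.4 -2.3]
scene dish 0.79 1028 [[0.498, 0.057, -0.001], [0.557, 0.146, 0.007], [0.628, 0.19, 0.042]]
top dish 0.93 830 [[0.493, 0.058, -0.003], [0.548, 0.12, 0.002], [0.636, 0.154, 0.055]]
scene 274
top 134
dish [0.571  0.1361] 117.5 med res 0.0047
sink 0.0122 edge 0.065 legs [np.float64(0.0803), np.float64(0.0605)] out 0.0055
tip in dish frame [-0.0331  0.0305]
```

View pics/e.png

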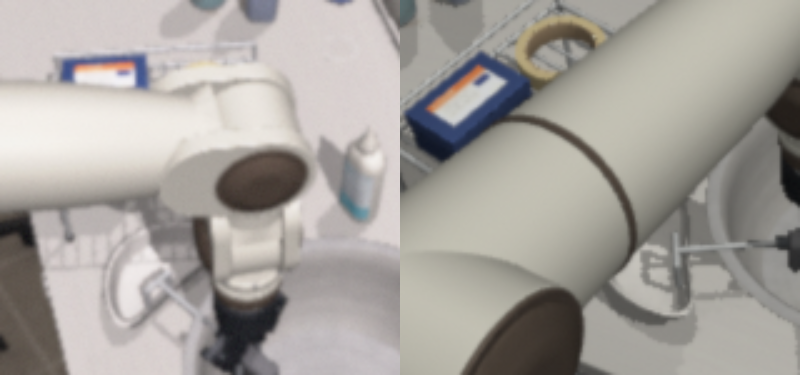

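```bash
python3 -m jog '[[1,-0.1,0.2,0,0,0,0],[1,-0.1,0.2,0.6,0,0,0],[1,-0.1,0.2,1.4,0,0,0],[1,-0.1,0.2,2.4,0,0,0],[1,-0.1,0.2,3,0,0,0]]'
python3 -m jog '[[1,-0.5,-1.5,0.4,0,0,-1.2],[1,-1.2,-3.0,0.4,0,0,-2.4],[1,-2.2,-4.5,0.4,0,0,-3.6],[1,-3.2,-6.0,0.4,0,0,-4.8],[1,-4.2,-7.5,0.4,0,0,-6.0]]'
python3 -m jog '[[1,-1.2,-1.4,0,0,0,-1.2],[1,-1.8,-2,0,0,0,-1.2],[1,-1.8,-2,0,0,0,-1.2]]'
python3 look.py f dish hook && python3 fit.py f .571 .136 117; python3 - <<'E'
from ortho import *
m=[]
for n in("scene","top"):
    c=cam(n); m.append(cv2.resize(ortho(c,z=.033,s=1000,x0=.40,x1=.76,y0=-.15,y1=.3),None,fx=.85,fy=.85))
save("f.png",np.hstack(m))
E
```

```text
time: 11.7
ee_pos: [0.6356, -0.0368, 0.1016]
tcp_rot: [-90.1, -0.2, 30.0]
wrist_force: [0.3, 0.3, -1.9]
opening: 0.0277
time: 12.2
ee_pos: [0.5289, -0.2256, 0.1089]
tcp_rot: [-90.0, -0.0, -0.2]
wrist_force: [0.3, -0.9, -1.9]
opening: 0.0271
time: 12.5
ee_pos: [0.4832, -0.2764, 0.1091]
tcp_rot: [-90.0, -0.0, -6.2]
wrist_force: [0.1, 0.5, -1.9]
opening: 0.0269
tcp [ 0.4832 -0.2764  0.1091] [-90.   -0.   -6.2] F [ 0.1  0.5 -1.9]
scene dish 0.69 327 [[0.561, 0.13, -0.0], [0.624, 0.177, 0.019], [0.664, 0.193, 0.037]]
top hook 0.73 741 [[0.468, -0.324, -0.145], [0.485, -0.247, 0.142], [0.671, -0.074, 0.151]]
scene 165
top 0
dish [0.5634 0.1321] 117.1 med res 0.0026
sink 0.0119 edge 0.057 legs [np.float64(0.0784), np.float64(0.0691)] out 0.0111
tip in dish frame [-0.1958  0.1697]
```

View pics/f.png

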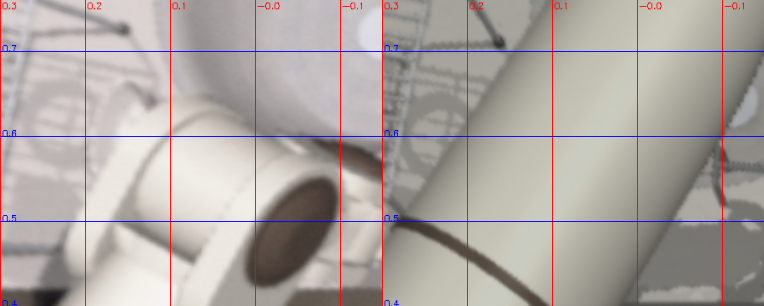

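```bash
python3 -m jog '[[1,0,0,-1.5,0,0,0],[1,0,0,-3,0,0,0],[1,0,0,-3.6,0,0,0],[1,0,0,-3.8,0,0,0],[1,0,0,-3.88,0,0,0]]'
python3 -m jog '[[1,0,0,0,0,0,0],[1,0,0,0,0,0,0]]'
```

```text
time: 13.4
ee_pos: [0.4855, -0.2745, 0.0118]
tcp_rot: [-90.0, -0.0, -5.9]
wrist_force: [-0.2, -0.4, -1.4]
opening: 0.0274
time: 13.6
ee_pos: [0.4859, -0.275, 0.0127]
tcp_rot: [-90.1, -0.1, -5.9]
wrist_force: [0.4, 0.4, -2.4]
opening: 0.0275
```

```bash
python3 -m jog '[[1,0,0,-0.06,0,0,0],[1,0,0,-0.1,0,0,0],[1,0,0,-0.1,0,0,0]]'
```

```text
time: 13.9
ee_pos: [0.4857, -0.2749, 0.0103]
tcp_rot: [-90.0, -0.1, -6.0]
wrist_force: [-2.3, 1.3, 7.9]
opening: 0.0269
```

Contact: the upward force is 8 N. Open the fingers, rise straight up, and swing away to the left for a clear view.

```bash
python3 -m jog '[[0,0,0,0,0,0,0],[0,0,0,0,0,0,0],[0,0,0,0,0,0,0],[0,0,0,0,0,0,0],[0,0,0,0,0,0,0]]'
python3 -m jog '[[0,0,0,1,0,0,0],[0,0,0,2.8,0,0,0],[0,0,0,4.6,0,0,0],[0,0,0,6.4,0,0,0],[0,0,0,8.2,0,0,0]]'
python3 -m jog '[[0,-0.8,1.6,0.3,0,0,0.8],[0,-1.6,3.2,0.6,0,0,1.6],[0,-2.4,4.8,0.8,0,0,2.4],[0,-3.2,6.4,0.8,0,0,3.2],[0,-4.0,8.0,0.8,0,0,4.0]]'
python3 -m jog '[[0,-0.5,1.8,0,0,0,0.8],[0,-1.0,3.6,0,0,0,1.6],[0,-1.5,5.4,0,0,0,2.4],[0,-2,7.2,0,0,0,3.2],[0,-2.5,9,0,0,0,4.0]]'
python3 -m jog '[[0,-0.3,1.8,0,0,0,0.8],[0,-0.6,3.6,0,0,0,1.6],[0,-0.9,5.4,0,0,0,2.4],[0,-0.9,7.2,0,0,0,3.2],[0,-0.9,9,0,0,0,4.0]]'
python3 look.py g dish hook strip_box tape_roll && python3 fit.py g .5634 .132 117; python3 - <<'E'
from ortho import *
m=[]
for n in("scene","top"):
    c=cam(n); m.append(cv2.resize(ortho(c,z=.033,s=1000,x0=.40,x1=.76,y0=-.15,y1=.3),None,fx=.85,fy=.85))
save("g.png",np.hstack(m))
E
```

```text
time: 14.4
ee_pos: [0.485, -0.2745, 0.0085]
tcp_rot: [-90.0, 0.0, -5.9]
wrist_force: [-0.3, -0.7, -0.7]
opening: 0.0855
time: 14.9
ee_pos: [0.4848, -0.2743, 0.2155]
tcp_rot: [-90.0, -0.0, -6.0]
wrist_force: [1.3, 0.3, 0.7]
opening: 0.0853
time: 15.4
ee_pos: [0.384, -0.0733, 0.2338]
tcp_rot: [-90.0, -0.0, 14.2]
wrist_force: [0.7, -0.7, -0.2]
opening: 0.085
time: 15.9
ee_pos: [0.3216, 0.1521, 0.2339]
tcp_rot: [-90.0, -0.1, 34.2]
wrist_force: [1.7, 0.3, -0.2]
opening: 0.0853
time: 16.4
ee_pos: [0.2993, 0.3776, 0.2338]
tcp_rot: [-90.0, -0.0, 54.3]
wrist_force: [1.8, 0.1, 1.0]
opening: 0.0858
tcp [0.2993 0.3776 0.2338] [-90.   -0.   54.3] F [1.8 0.1 1. ]
scene dish 0.78 1205 [[0.502, 0.065, -0.002], [0.57, 0.149, 0.007], [0.657, 0.191, 0.037]]
scene hook 0.55 450 [[0.471, -0.328, 0.015], [0.49, -0.271, 0.049], [0.519, -0.119, 0.056]]
scene strip_box 0.55 885 [[0.503, 0.279, 0.154], [0.554, 0.301, 0.2], [0.608, 0.358, 0.206]]
scene tape_roll 0.58 516 [[0.636, 0.242, 0.145], [0.683, 0.287, 0.168], [0.731, 0.341, 0.175]]
top dish 0.82 1665 [[0.497, 0.066, -0.003], [0.577, 0.146, 0.004], [0.66, 0.193, 0.035]]
top hook 0.95 874 [[0.468, -0.325, -0.002], [0.481, -0.268, 0.044], [0.519, -0.116, 0.053]]
top strip_box 0.57 1517 [[0.496, 0.281, 0.149], [0.543, 0.31, 0.198], [0.606, 0.363, 0.204]]
top tape_roll 0.71 716 [[0.633, 0.244, 0.044], [0.682, 0.294, 0.166], [0.763, 0.363, 0.173]]
scene 342
top 355
dish [0.5657 0.1329] 119.4 med res 0.0039
sink 0.0144 edge 0.061 legs [np.float64(0.0798), np.float64(0.0663)] out 0.0085
tip in dish frame [0.482  0.1768]
```

View pics/g.png

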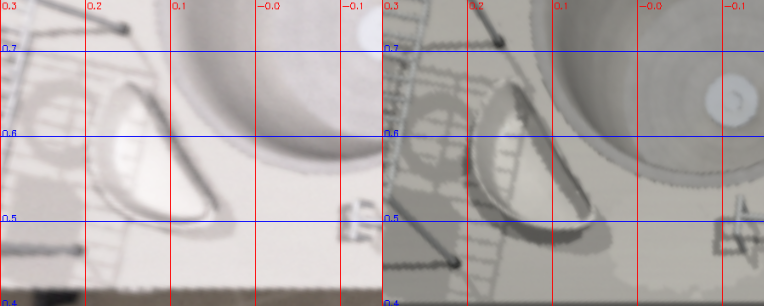

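```bash
python3 - <<'E'
from path import *
for n in("scene","top"):
    W=np.load(f"g{n}.npz")["W"]; q=W.reshape(-1,3)
    q=q[(q[:,2]>.015)&(q[:,2]<.045)&(q[:,0]>.47)&(q[:,0]<.70)&(q[:,1]>.02)&(q[:,1]<.26)]
    q=q[np.min([np.hypot(*(q[:,:2]-L).T) for L in legs],0)>.02]
    a=(q[:,:2]-F)@ux; b=(q[:,:2]-F)@uy; r=np.hypot(q[:,0]-.766,q[:,1]+.068)-.207
    print(n,len(q),"a max (neg=out)",np.sort(a)[-8:].round(4),"sink",np.sort(r)[:5].round(4), "x",q[:,0].min().round(3), "rim z",np.percentile(q[:,2],[50,90]).round(4))
    s=W.reshape(-1,3); s=s[(s[:,2]>.13)&(s[:,2]<.15)]; A=(s[:,:2]-F)@ux;B=(s[:,:2]-F)@uy; k=(abs(B)<.1)&(abs(A)<.02); print(" shelf front edge a",np.percentile(A[k],[2,10,50]).round(4))
    l=W.reshape(-1,3); 
    for L in legs:
        k=(l[:,2]>.02)&(l[:,2]<.11)&(np.hypot(*(l[:,:2]-L).T)<.02); print(" leg a",((np.median(l[k],0)[:2]-F)@ux).round(4),k.sum())
E
```

```text
scene 459 a max (neg=out) [-0.0112 -0.0104 -0.01   -0.0097 -0.0096 -0.0091 -0.008  -0.008 ] sink [0.0211 0.022  0.0229 0.023  0.0235] x 0.492 rim z [0.0291 0.0366]
 shelf front edge a [-0.0063 -0.0051 -0.0001]
 leg a -0.0022 40
 leg a -0.0043 39
top 454 a max (neg=out) [-0.0109 -0.0109 -0.0108 -0.0101 -0.0101 -0.01   -0.0096 -0.0089] sink [0.0221 0.0242 0.0243 0.0244 0.0244] x 0.488 rim z [0.0294 0.0347]
 shelf front edge a [-0.0049 -0.0033  0.0004]
 leg a -0.0018 64
 leg a -0.0033 55
```

Dish is out, but only about 6 mm clear of the shelf front, with about 22 mm left to the sink. With 29 s remaining, I'll take the hook again and pull about 10 mm more for a safer margin.

```bash
python3 -m jog '[[0,0,-1.8,0,0,0,-0.8],[0,0,-3.6,0,0,0,-1.6],[0,0.3,-5.4,0,0,0,-2.4],[0,0.6,-7.2,0,0,0,-3.2],[0,0.9,-9,0,0,0,-4.0]]'
python3 -m jog '[[0,0.5,-1.8,0,0,0,-0.8],[0,1.0,-3.6,0,0,0,-1.6],[0,1.5,-5.4,0,0,0,-2.4],[0,2,-7.2,0,0,0,-3.2],[0,2.5,-9,0,0,0,-4.0]]'
python3 -m jog '[[0,0.8,-1.6,0,0,0,-0.8],[0,1.6,-3.2,-0.2,0,0,-1.6],[0,2.4,-4.8,-0.4,0,0,-2.4],[0,3.2,-6.4,-0.6,0,0,-3.2],[0,4.0,-8.0,-0.8,0,0,-4.0]]'
python3 -m jog '[[0,0,0,-1.8,0,0,0],[0,0,0,-3.6,0,0,0],[0,0,0,-5.4,0,0,0],[0,0,0,-7.2,0,0,0],[0,0,0,-8,0,0,0]]'
python3 -m jog '[[0,0,0,-0.2,0,0,0],[0,0,0,-0.2,0,0,0],[1,0,0,-0.2,0,0,0],[1,0,0,-0.2,0,0,0],[1,0,0,-0.2,0,0,0]]' 60
python3 -m jog '[[1,0,0,0,0,0,0],[1,0,0,0,0,0,0],[1,0,0,0,0,0,0]]' 60
python3 - <<'E'
from path import *
p=np.array([.5657,.1329]);t=np.radians(119)
for nm,k in(("enter",[-.024,0]),("contact",[-.037,0]),("end",[-.048,.002])):
    e=rot(t)[:,0]; print(nm,(p+rot(t)@np.array(k)-.155*e).round(4))
E
```

```text
time: 17.5
ee_pos: [0.3223, 0.1487, 0.2339]
tcp_rot: [-90.0, -0.1, 33.9]
wrist_force: [2.5, -0.6, -0.4]
opening: 0.0855
time: 18.0
ee_pos: [0.3849, -0.0768, 0.2341]
tcp_rot: [-90.0, -0.1, 13.8]
wrist_force: [0.7, 1.2, 0.7]
opening: 0.0853
time: 18.5
ee_pos: [0.4852, -0.2766, 0.2136]
tcp_rot: [-90.0, -0.0, -6.2]
wrist_force: [0.4, 0.6, -0.1]
opening: 0.0854
time: 19.0
ee_pos: [0.4827, -0.2736, 0.0093]
tcp_rot: [-89.9, 0.3, -6.0]
wrist_force: [-0.5, 0.4, -0.3]
opening: 0.085
time: 19.5
ee_pos: [0.4857, -0.2749, 0.01]
tcp_rot: [-90.0, -0.1, -6.0]
wrist_force: [-0.1, 0.6, 0.3]
opening: 0.044
time: 19.8
ee_pos: [0.4855, -0.2747, 0.0096]
tcp_rot: [-90.0, -0.1, -5.9]
wrist_force: [-0.8, 0.3, 6.0]
opening: 0.0274
enter [ 0.6525 -0.0237]
contact [ 0.6588 -0.035 ]
end [ 0.6624 -0.0456]
```

```bash
python3 -m jog '[[1,0,0,0.6,0,0,0],[1,0,0,1.6,0,0,0],[1,0,0,2.6,0,0,0],[1,1.3,0.8,2.8,0,0,1],[1,2.6,2.0,2.8,0,0,2.2]]'
python3 -m jog '[[1,1.1,1.4,0,0,0,1.2],[1,2.2,2.8,0,0,0,2.4],[1,3.2,4.4,0,0,0,3.6],[1,3.8,6.1,0,0,0,4.4],[1,4.08,7.6,0,0,0,4.78]]'
python3 -m jog '[[1,0,0.44,0,0,0,0],[1,0,0.44,0,0,0,0]]'
```

```text
time: 20.3
ee_pos: [0.5512, -0.2255, 0.0813]
tcp_rot: [-90.1, -0.2, 5.1]
wrist_force: [0.8, -0.3, -3.2]
opening: 0.027
time: 20.8
ee_pos: [0.6529, -0.0322, 0.0788]
tcp_rot: [-90.0, 0.0, 29.1]
wrist_force: [0.3, 0.3, -2.1]
opening: 0.0272
time: 21.0
ee_pos: [0.6519, -0.0218, 0.0789]
tcp_rot: [-90.0, 0.0, 29.1]
wrist_force: [0.2, 0.3, -1.8]
opening: 0.0271
```

```bash
python3 -m jog '[[1,0,0,-0.9,0,0,0],[1,0,0,-1.7,0,0,0],[1,0,0,-2.25,0,0,0],[1,0,0,-2.25,0,0,0]]'
python3 -m jog '[[1,0.18,-0.36,0,0,0,0],[1,0.26,-0.55,0,0,0,0],[1,0.34,-0.75,0,0,0,0],[1,0.42,-0.95,0,0,0,0],[1,0.42,-0.95,0,0,0,0]]'
python3 look.py i dish && python3 fit.py i .571 .123 119
```

```text
time: 21.4
ee_pos: [0.6505, -0.0247, 0.0203]
tcp_rot: [-89.9, 0.2, 28.9]
wrist_force: [-0.7, -0.2, -2.5]
opening: 0.0272
time: 21.9
ee_pos: [0.663, -0.0481, 0.0228]
tcp_rot: [-90.0, -0.0, 28.9]
wrist_force: [-0.2, 0.3, -2.2]
opening: 0.0273
tcp [ 0.663  -0.0481  0.0228] [-90.   -0.   28.9] F [-0.2  0.3 -2.2]
scene dish 0.61 1111 [[0.505, 0.05, -0.001], [0.57, 0.136, 0.007], [0.656, 0.175, 0.038]]
top dish 0.61 966 [[0.5, 0.048, -0.004], [0.563, 0.109, 0.002], [0.658, 0.147, 0.056]]
scene 328
top 138
dish [0.5751 0.1203] 117.7 med res 0.0055
sink -0.0034 edge 0.07 legs [np.float64(0.0951), np.float64(0.0637)] out 0.0201
tip in dish frame [-0.034   0.0039]
```

```bash
cat > chk.py <<'E'
from path import *
import sys
for n in("scene","top"):
    W=np.load(f"{sys.argv[1]}{n}.npz")["W"]; m=np.load(f"{sys.argv[1]}{n}_dish.npy"); q=W[m]
    q=q[(q[:,2]>.012)&(q[:,2]<.042)&(q[:,0]>.47)&(q[:,0]<.70)&(q[:,1]>.01)&(q[:,1]<.26)]
    q=q[np.min([np.hypot(*(q[:,:2]-L).T) for L in legs],0)>.02]
    a=(q[:,:2]-F)@ux; r=np.hypot(q[:,0]-.766,q[:,1]+.068)-.207
    print(n,len(q),"a max",np.sort(a)[-5:].round(4),"sink",np.sort(r)[:6].round(4), "rim z",np.percentile(q[:,2],[50,90]).round(4), "argmin sink",q[np.argmin(r)].round(3))
E
python3 chk.py g; python3 chk.py i
```

```text
scene 460 a max [-0.0097 -0.0096 -0.0091 -0.008  -0.008 ] sink [0.0211 0.022  0.0229 0.0235 0.0236 0.024 ] rim z [0.0268 0.0357] argmin sink [0.651 0.129 0.037]
top 508 a max [-0.0101 -0.0101 -0.01   -0.0096 -0.0089] sink [0.0242 0.0243 0.0244 0.0244 0.0245 0.0246] rim z [0.0281 0.0344] argmin sink [0.66  0.137 0.036]
scene 445 a max [-0.0254 -0.0254 -0.0248 -0.024  -0.0221] sink [0.0007 0.0035 0.0037 0.0038 0.0047 0.005 ] rim z [0.0258 0.0361] argmin sink [0.647 0.102 0.04 ]
top 146 a max [-0.07   -0.0667 -0.0644 -0.0634 -0.0625] sink [0.0045 0.0047 0.005  0.0055 0.0062 0.0069] rim z [0.0311 0.0353] argmin sink [0.656 0.113 0.034]
```

```bash
python3 -m jog '[[1,-0.1,0.2,0,0,0,0],[1,-0.1,0.2,0.5,0,0,0],[1,-0.1,0.2,1.4,0,0,0],[1,-0.1,0.2,2.4,0,0,0],[1,-0.1,0.2,3,0,0,0]]'
python3 -m jog '[[1,-0.5,-1.5,0.4,0,0,-1.2],[1,-1.2,-3.0,0.4,0,0,-2.4],[1,-2.2,-4.5,0.4,0,0,-3.6],[1,-3.2,-6.0,0.4,0,0,-4.8],[1,-4.2,-7.5,0.4,0,0,-6.0]]'
python3 -m jog '[[1,-1.4,-1,0,0,0,-0.96],[1,-2.8,-1.7,0,0,0,-0.96],[1,-2.8,-1.7,0,0,0,-0.96]]'
```

```text
time: 22.6
ee_pos: [0.6607, -0.042, 0.1006]
tcp_rot: [-90.1, -0.1, 29.0]
wrist_force: [-0.7, -0.2, -2.7]
opening: 0.0272
time: 23.1
ee_pos: [0.554, -0.2309, 0.1079]
tcp_rot: [-90.0, -0.0, -1.3]
wrist_force: [0.4, -1.1, -2.5]
opening: 0.0271
time: 23.4
ee_pos: [0.4817, -0.2741, 0.1082]
tcp_rot: [-90.0, 0.0, -6.1]
wrist_force: [1.2, 0.9, -1.5]
opening: 0.027
```

```bash
python3 -m jog '[[1,0,0,-1.5,0,0,0],[1,0,0,-3,0,0,0],[1,0,0,-3.6,0,0,0],[1,0,0,-3.8,0,0,0],[1,0,0,-3.88,0,0,0]]'
python3 -m jog '[[1,0,0,-0.04,0,0,0],[1,0,0,-0.08,0,0,0],[1,0,0,-0.08,0,0,0]]'
```

```text
time: 23.9
ee_pos: [0.4857, -0.2722, 0.0112]
tcp_rot: [-90.0, -0.0, -5.8]
wrist_force: [-0.4, 0.5, -1.1]
opening: 0.0274
time: 24.2
ee_pos: [0.4858, -0.2726, 0.0096]
tcp_rot: [-90.0, -0.1, -5.8]
wrist_force: [0.9, 0.0, 0.5]
opening: 0.0274
```

The upward force rose from about -2 N to 0.5 N, so the hook is just touching. Release, rise, retreat and check.

```bash
python3 -m jog '[[0,0,0,0,0,0,0],[0,0,0,0,0,0,0],[0,0,0,0,0,0,0],[0,0,0,0,0,0,0],[0,0,0,0,0,0,0]]'
python3 -m jog '[[0,0,0,1,0,0,0],[0,0,0,2.8,0,0,0],[0,0,0,4.6,0,0,0],[0,0,0,6.4,0,0,0],[0,0,0,8.2,0,0,0]]'
python3 -m jog '[[0,-0.8,1.6,0.3,0,0,0.8],[0,-1.6,3.2,0.6,0,0,1.6],[0,-2.4,4.8,0.8,0,0,2.4],[0,-3.2,6.4,0.8,0,0,3.2],[0,-4.0,8.0,0.8,0,0,4.0]]'
python3 -m jog '[[0,-0.5,1.8,0,0,0,0.8],[0,-1.0,3.6,0,0,0,1.6],[0,-1.5,5.4,0,0,0,2.4],[0,-2,7.2,0,0,0,3.2],[0,-2.5,9,0,0,0,4.0]]'
python3 -m jog '[[0,-0.3,1.8,0,0,0,0.8],[0,-0.6,3.6,0,0,0,1.6],[0,-0.9,5.4,0,0,0,2.4],[0,-0.9,7.2,0,0,0,3.2],[0,-0.9,9,0,0,0,4.0]]'
python3 look.py k dish hook strip_box tape_roll lens_pot && python3 chk.py k; python3 - <<'E'
from ortho import *
m=[]
for n in("scene","top"):
    c=cam(n); m.append(cv2.resize(ortho(c,z=.0,s=800,x0=.40,x1=.76,y0=-.38,y1=.4),None,fx=1.15,fy=1.0))
save("k.png",np.vstack(m))
E
```

```text
time: 24.7
ee_pos: [0.485, -0.2722, 0.0084]
tcp_rot: [-90.0, -0.0, -5.8]
wrist_force: [-0.2, 0.1, 0.1]
opening: 0.0853
time: 25.2
ee_pos: [0.4848, -0.2721, 0.2153]
tcp_rot: [-90.0, -0.0, -5.9]
wrist_force: [0.7, -0.3, -0.3]
opening: 0.0853
time: 25.7
ee_pos: [0.384, -0.071, 0.2335]
tcp_rot: [-90.0, -0.0, 14.3]
wrist_force: [0.7, 0.6, 0.6]
opening: 0.0854
time: 26.2
ee_pos: [0.3216, 0.1543, 0.2337]
tcp_rot: [-90.0, -0.1, 34.3]
wrist_force: [1.7, -0.9, -0.3]
opening: 0.0852
time: 26.7
ee_pos: [0.2993, 0.3798, 0.2336]
tcp_rot: [-90.0, -0.0, 54.4]
wrist_force: [1.1, -0.1, 1.0]
opening: 0.0854
tcp [0.2993 0.3798 0.2336] [-90.   -0.   54.4] F [ 1.1 -0.1  1. ]
scene dish 0.87 1237 [[0.504, 0.054, -0.001], [0.578, 0.132, 0.007], [0.669, 0.175, 0.037]]
scene hook 0.79 407 [[0.472, -0.325, 0.002], [0.489, -0.276, 0.05], [0.505, -0.119, 0.056]]
scene strip_box 0.64 942 [[0.501, 0.279, 0.15], [0.555, 0.301, 0.2], [0.611, 0.361, 0.206]]
scene tape_roll 0.9 545 [[0.636, 0.242, 0.002], [0.687, 0.293, 0.167], [0.745, 0.475, 0.175]]
scene lens_pot 0.89 407 [[0.66, -0.354, 0.011], [0.688, -0.327, 0.033], [0.717, -0.296, 0.039]]
top dish 0.7 1675 [[0.505, 0.056, -0.003], [0.586, 0.129, 0.004], [0.67, 0.175, 0.035]]
top hook 0.74 683 [[0.468, -0.322, 0.008], [0.478, -0.273, 0.045], [0.516, -0.119, 0.053]]
top strip_box 0.8 1596 [[0.496, 0.281, 0.143], [0.544, 0.311, 0.198], [0.616, 0.369, 0.204]]
top tape_roll 0.76 736 [[0.633, 0.244, 0.101], [0.682, 0.292, 0.166], [0.753, 0.365, 0.173]]
top lens_pot 0.89 529 [[0.658, -0.352, 0.0], [0.681, -0.322, 0.031], [0.719, -0.29, 0.037]]
scene 491 a max [-0.0244 -0.0242 -0.0239 -0.0225 -0.0208] sink [0.0006 0.0006 0.0013 0.0015 0.0019 0.0022] rim z [0.0264 0.036 ] argmin sink [0.668 0.115 0.037]
top 496 a max [-0.0248 -0.0245 -0.0233 -0.0232 -0.0226] sink [0.0039 0.004  0.0041 0.0043 0.0043 0.0045] rim z [0.0286 0.0344] argmin sink [0.663 0.116 0.038]
```

View pics/k.png

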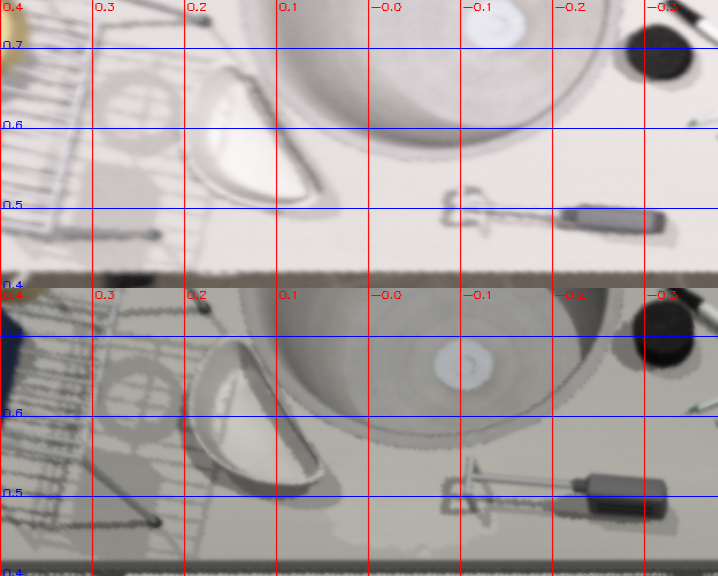

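```bash
python3 -c "
from workcell import bot
print(bot.job_done())"
```

```text
the job is handed in; nothing more can be done
None
```

I dragged the dish out from under the shelf with the hook's prongs behind its near rim. The hook is back on its base in front of the sink, and I handed the job in at about 27 s of the 46 s allowed. The dish came out along an S-shaped path, with the hook re-engaged twice: once to turn the dish, and once for a last short pull.

Before that last pull I set the hook down and looked from clear of the scene. The dish was out but only about 6 mm past the shelf front, so I took the hook again and pulled a little more. That pull moved the dish about 16 mm instead of the planned 10 mm.

What the last pictures showed:
- **Dish:** it is roughly 20 mm clear of the shelf front. Its rim heights had not changed (90th percentile 34 to 36 mm), so it looks flat.
- **Sink:** the dish stopped close to the raised sink rim. The gap is about 1 mm from the scene camera and 4 mm from the top camera, both within about 2 mm of calibration error. It is tighter than I wanted, but I saw no overlap.
- **Hook:** it stands level, handle top at about 50 mm, with about 0.17 m between its tip and the dish.
- **Other things:** the blue box, tape roll and pot showed within a few mm of their starting places. I did not check the lens case separately.

My dish outline fit disagreed with the direct readings. It put the dish up to 8 mm closer to the sink, and 3 mm over the rim after the last pull, because its outline was not quite the dish's shape. I relied on the direct depth readings instead.

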